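Tighten the blade clamp of the vegetable cutter

ROBOT

A 6-joint arm with a two-finger parallel gripper is mounted at the origin on the work surface. World frame = base frame: x ahead of the robot, y to its left, z up, the work surface at z = 0. Lengths are in m, angles in degrees, forces in N, time in s.
With the tool pointing down it reaches from about 0.275 to 0.975 m from the base axis. Payload 8.4 kg.
Tool frame: the origin (TCP) lies at the very end of the fingers, on their centre line; the grasp point (between the pads) lies 19 mm behind it (arm.grip_point_offset is the distance from the TCP to the grasp point, in m); z points along the fingers, y is the direction in which the jaws open and shut (so a half turn about z gives the same grasp; the last joint's range is limited). The gripper opens to 92 mm and grips with 3 to 60 N. Pads are 20 mm wide; open, the fingers measure 128 mm over their backs; the gripper's body (75 mm by 189 mm) begins 69 mm behind the grasp point.
Start: joints at [64.378, 20.225, 93.587, -0, 66.188, -0.138], TCP at [0.269, 0.564, 0.215] pointing down, gripper open.
Joint ranges: [-150.9, 150.9], [-52.94, 120.26], [3.33, 152.33], [-74.26, 254.26], [0, 154.13], [-172.89, 172.89]. Speed limits (degrees/s): [127.2, 127.2, 159.86, 180, 180, 180].

INTERFACE

Orientations are given as a 3x3 rotation matrix whose columns are the frame's x, y, z axes.
In Python, from plant import arm gives the robot as it stands.
- The arm moves only by the tool carry_out, never from a script. Its argument "increments" is a list that holds one entry, the list of rows, each a list of 7 numbers: the shift along the world's x, y, z in m, then the turn, a rotation vector about the world's x, y, z in degrees, then the gripper's target within -1 to 1 (fully open at 1, half-way at 0, shut at -1). In form: [[[dx, dy, dz, ax, ay, az, grip], ...]]. A call has 1 to 10 rows; each row is the pose to reach, as a shift and turn from the pose measured when the call began; what a row does not reach only later rows make up. A row lasts 1/10 s, in which the tool goes at most 50 mm and 8.59 degrees, less where a joint would pass 70% of its speed; a pose out of reach is approached as far as the arm can. A call with a gripper value outside its range is refused whole. The fingers move at their own pace and stop on an object; the grip force is fixed at half the most. Time passes only in rows, so rows that repeat a pose let the fingers close. It gives the time, the measured TCP pose, the force and the opening at its end, in the units of the state.
- arm.state(): the state, without advancing time (a new reading comes with each control period).
- arm.read_camera(name): name is "scene" or "top" or "wrist"; returns a dict with "color" (384x512x3 uint8, red, green, blue), "camera_matrix" (3x3 intrinsics, pixels), "rvec" (rotation vector, rad) and "tvec" (3), from world to camera coordinates, as OpenCV has them; the wrist camera has in their place "tool_from_camera" (4x4, takes a point from camera to tool coordinates, whose origin is the TCP and whose axes are the flange's). Camera axes: x right, y down, z forward; pixel columns grow to the right and rows downward; lengths in m; the calibration is good to about 2 mm. The wrist camera is an equidistant fisheye: a pixel r from the principal point sees the ray r / f radians off the axis. A picture is of the moment at which its call begins: read the wrist's pose just before it. There is no depth.
- arm.hand_in(): hands the job in, once; it reports no verdict.
The state is a dict: "time_s": time; "q": joint angles; "qvel": joint speeds; "joint_torque": joint torques, N m; "tool_pos": TCP position; "ee_rot": TCP orientation; "contact_force": force on the tool from outside, world axes, zero at the start; "ft_torque": the same for the moment, N m; "finger_gap": finger opening in m.
Only numpy, scipy, OpenCV 4.12 (cv2) and the standard library are available. Lean on these libraries where they do the work, as an engineer would, in place of code of your own. Each camera call takes 0.05 s, during which the arm holds its last target.

TASK

The blade clamp of the vegetable cutter is loose: take the steel cap off its clamp screw and put it in the wash tray, then fit the middle-sized of the three keys into the recessed hex socket and turn it clockwise until the screw is fully home. Stand the key back in the rack when you are done; leave the other two keys in the rack and the other things on the counter where they are.

Things in the scene. Friction and masses are not known exactly. Their poses are not given: they have to be found in the camera images.
- machine: Vegetable cutter base, fixed, in one of three places, yawed: aluminium plate 190 x 150 x 12 mm (origin under its centre) with a square boss 76 mm wide, 60 mm high at its -x end and a steel blade frame 80 x 134 mm, 62 mm high at its +x end. A dark clamp bar (18 x 100 mm, top 81 mm up, 64 mm in +x from the bore) goes down 8 mm as the screw is tightened. Nothing of it is higher, but for the cap.
- socket_mouth (a point): Centre of the mouth of the vertical bore in the boss's top face, 60 mm above the counter (axes as the machine's). Bore 40 mm across. In it turns the clamp screw, on the same axis, its top 6 mm below the mouth.
- socket_floor (a point): Centre of the flat floor of the screw's hex socket, 26 mm below the mouth, 34 mm above the counter (axes as the machine's). The socket is 26 mm across flats, 20 mm deep. Its flats start at any angle, which no reading tells (nor this point's axes): find it by feel, pressing lightly and turning until the key drops in; it repeats every 60 degrees.
- screw (a joint): Angle of the clamp screw (rad), growing as it turns clockwise seen from above: starts at 0 to 1.2, hard stop (fully home) at 4.2. Stays where it is left; takes about 0.15 N m to turn. It tells the angle turned, not where the flats stand.
- cap_knob (a point): Loose steel cap covering the bore, 0.15 kg. Point on the axis of its round upright knob, 26 mm in diameter, 40 mm tall (from 22 mm below the point to 18 mm above it). Below the knob a flange 68 mm in diameter, 8 mm thick; below that a plug 36 mm in diameter, 5 mm long, in the bore. Its lowest face is 35 mm below the point. On the boss the point is 90 mm above the counter.
- tray: Wash tray, fixed, in one of three places, yawed any way: square shallow aluminium tray 180 x 180 mm outside, 30 mm high, walls and floor 4 mm; origin under its centre. A steel cup stands in its -y half (tray axes; all of it at y below -15 mm); the +y half is free.
- cup_mid (a point): Steel cup 54 mm across and 55 mm high standing in the tray, loose; point half-way up. A bystander.
- rack: Key rack, fixed, in one of three places, yawed: grey plastic block 64 x 228 mm, 40 mm high, on a base plate 72 x 236 mm; origin under its centre. Three round holes 40 mm across along its y axis, at y = -72, 0 and 72 mm, their floors 6 mm above the counter. The three keys stand upright in them, in any order, yawed up to 0.3 rad from the rack's axes.
- key_head (a point): Middle-sized steel key, the one that fits, 0.35 kg. Point at the centre of its square head, 40 x 40 mm, 34 mm tall (sides face the point's x and y axes). Below: hex shank 24 mm across flats (flats face +x and -x), tapered over 5 mm to 18 mm, then a round nose 17 mm across, 5 mm long, its flat end 92 mm below the point. It stands by itself: point 98 mm up in the rack, 126 mm in the socket, where it has 10 degrees of play each way.
- small_key_head (a point): Small key, too thin to turn the screw: square head 28 mm, shank 16 mm across flats, same heights as the middle key; point at the centre of the head. A bystander: it stays in the rack.
- large_key_head (a point): Large key, too thick for the socket: square head 50 mm, shank 30 mm across flats, same heights as the middle key; point at the centre of the head. A bystander: it stays in the rack.
- squeeze_mid (a point): White squeeze bottle, 60 mm across, 155 mm tall; point half-way up. A bystander.
- jar_mid (a point): Clear jar with steel lid, 80 mm across, 110 mm tall; point half-way up. A bystander.
- bowl_mid (a point): Brown open food box 85 x 100 mm, 50 mm high; point half-way up. A bystander.
- shaker_mid (a point): Metal shaker 56 mm across, 85 mm tall; point half-way up. A bystander.
Mind the look-alikes: they are no part of the job. Leave any green look-alike of the part that bears key_head alone.

How it is judged (in metres and radians):
On the way, in this order (a step that is already met when the one before it is completed fails the run):
1. the cap is in the wash tray (x of cap_knob in the frame of tray between -0.086 and 0.086 m and y of cap_knob in the frame of tray between -0.086 and 0.086 m and z of cap_knob in the frame of tray below 0.06 m), for 0.2 s.
2. the middle-sized key is in the hex socket (horizontal distance between key_head and socket_mouth below 0.012 m and z of key_head in the frame of machine below 0.135 m and angle between key_head's own z axis and vertical below 0.15 rad), for 0.1 s.
3. the screw is turned fully home (value of joint screw above 4.02 rad), for 0.1 s.
At the end, for the whole second after the job is handed in: The cap lies at rest inside the wash tray; the screw is turned to within 0.18 rad (10 degrees) of its stop (joint above 4.02); the middle-sized key stands at rest in a hole of the rack, its nose on the hole's floor to within 10 mm and its axis within 0.15 rad of upright (all of step 1 and value of joint screw above 4.02 rad and x of key_head in the frame of rack between -0.014 and 0.014 m and y of key_head in the frame of rack between -0.09 and 0.09 m and z of key_head in the frame of rack below 0.108 m and angle between key_head's own z axis and vertical below 0.15 rad and linear speed of each of cap, key below 0.03 m/s); the robot touches nothing.
It fails at once if another key is taken out of the rack (moved more than 25 mm) (distance of any of small_key_head, large_key_head from where it was at the start of the episode above 0.025 m).
It fails at once if a bystander on the counter or the cup in the tray is pushed away (more than 30 mm) or knocked over (distance of any of squeeze_mid, jar_mid, bowl_mid, shaker_mid, cup_mid from where it was at the start of the episode above 0.03 m or angle between any of squeeze_mid, jar_mid, bowl_mid, shaker_mid, cup_mid's own z axis and vertical above 0.6 rad).
It also fails if it takes over 72 s, if anything falls off the work surface, if the arm or the gripper's body presses on something with over 40 N, if the wrist force passes 120 N, or if a joint passes its speed limit or range.

## Working session

There is one attempt and no reset: what is moved stays moved. The work goes in short steps, Python scripts to look and compute and a tool call to move; the robot and the scene stay as the last step left them, time stands still between calls to the robot, and variables do not carry over. Pictures are saved under pics/ and viewed, and the job is handed in when it is done.

Besides the shell and the picture viewer there is one more tool, called after "Request:" as name([rows], argument=value, ...), one row to a line, values as JSON. carry_out: Moves the arm, as the interface text tells. Its arguments: {"type":"object","properties":{"increments":{"type":"array","items":{"type":"array","items":{"type":"array","items":{"type":"number"}}}}},"required":["increments"]}

```bash
mkdir -p pics; ls; cat > h.py <<'E'
from plant import arm
import numpy as np, cv2
def snap(n,f):
    c=arm.read_camera(n); cv2.imwrite('pics/'+f,cv2.cvtColor(c['color'],cv2.COLOR_RGB2BGR)); return c
E
python3 - <<'E'
from h import *
import pickle
s=arm.state(); print(s)
for n in ['scene','top','wrist']:
    c=snap(n,n+'0.png'); pickle.dump(c,open(n+'0.pkl','wb'))
    print(n,{k:v for k,v in c.items() if k!='color'})
E
```

```text
pics
{'time_s': 0.0, 'q': array([ 6.43787964e+01,  2.02621317e+01,  9.36291965e+01, -4.93842445e-04,
        6.61858274e+01, -1.37779847e-01]), 'qvel': array([-0.06153538, -0.0425044 , -0.05862408, -0.00169421,  0.03536794,
        0.00146797]), 'joint_torque': array([-4.29486056e-03, -5.93840218e+01, -3.34207463e+01,  6.93117315e-02,
        2.36134120e-02, -6.02320370e-05]), 'tool_pos': array([0.2687009 , 0.56375213, 0.21386665]), 'ee_rot': array([[-9.02711299e-01,  4.30246418e-01, -5.75194512e-04],
       [ 4.30246802e-01,  9.02710478e-01, -1.21761968e-03],
       [-4.64239287e-06, -1.34663464e-03, -9.99999093e-01]]), 'contact_force': array([-0.97918578,  0.27990833,  0.11311613]), 'ft_torque': array([-0.01167615, -0.00034   ,  0.0042204 ]), 'finger_gap': 0.09179165706627627}
scene {'camera_matrix': array([[363.64489953,   0.        , 251.52592817],
       [  0.        , 363.64489953, 189.15877264],
       [  0.        ,   0.        ,   1.        ]]), 'rvec': array([ 0.98112937,  2.56251802, -0.91874235]), 'tvec': array([ 0.39623888, -0.20489074,  1.14964185])}
top {'camera_matrix': array([[431.84834145,   0.        , 257.63455316],
       [  0.        , 431.84834145, 193.30815027],
       [  0.        ,   0.        ,   1.        ]]), 'rvec': array([ 2.15867149, -2.11801984,  0.20674944]), 'tvec': array([-0.01940388,  0.55222138,  0.92567665])}
wrist {'camera_matrix': array([[297.31863964,   0.        , 261.09829287],
       [  0.        , 297.31863964, 190.48987699],
       [  0.        ,   0.        ,   1.        ]]), 'tool_from_camera': array([[-3.89559842e-04, -9.57506703e-01, -2.88410753e-01,
         8.25342255e-02],
       [ 9.99999667e-01, -5.79811531e-04,  5.74228645e-04,
         1.05119211e-03],
       [-7.17051656e-04, -2.88410433e-01,  9.57506610e-01,
        -1.69243396e-01],
       [ 0.00000000e+00,  0.00000000e+00,  0.00000000e+00,
         1.00000000e+00]])}
```

View pics/scene0.png

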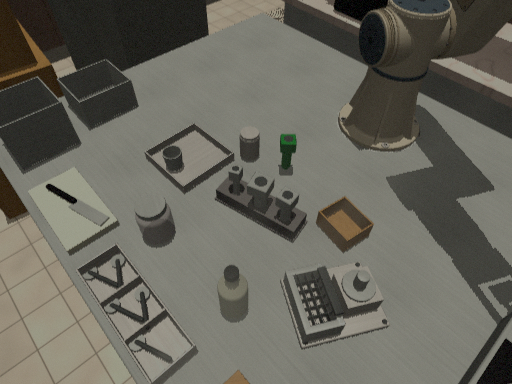

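View pics/top0.png

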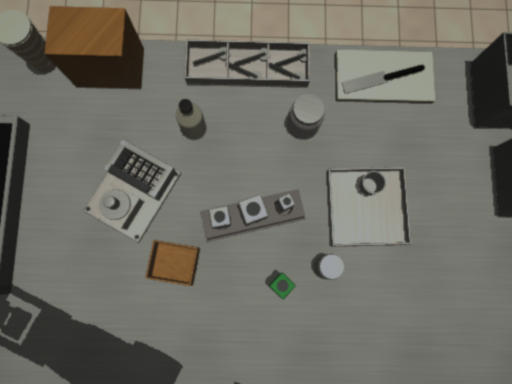

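View pics/wrist0.png

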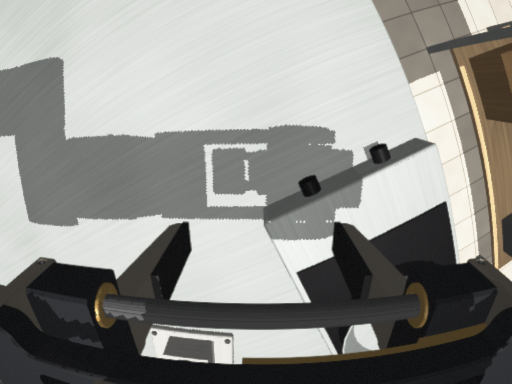

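The scene shows three keys in the rack: top pixels (220,217), (253,210) and (287,202). A green look-alike stands at (283,286). The machine's cap is at (115,204) and the tray at (368,207), with its cup at (372,184). Next I'll take close crops and measure.

```bash
cat >> h.py <<'E'
import pickle
def ray(c,px):
    R,_=cv2.Rodrigues(c['rvec']); K=c['camera_matrix']
    o=-R.T@c['tvec']; d=R.T@np.linalg.solve(K,[px[0],px[1],1]); return o,d
def onz(c,px,z):
    o,d=ray(c,px); return o+d*(z-o[2])/d[2]
def proj(c,p):
    R,_=cv2.Rodrigues(c['rvec']); q=c['camera_matrix']@(R@np.array(p,float)+c['tvec']); return q[:2]/q[2]
E
python3 - <<'E'
from h import *
t=pickle.load(open('top0.pkl','rb')); s=pickle.load(open('scene0.pkl','rb'))
print('cams',ray(t,(0,0))[0],ray(s,(0,0))[0])
im=cv2.cvtColor(t['color'],cv2.COLOR_RGB2BGR)
def crop(im,x0,y0,w,h,k,f): cv2.imwrite(f,cv2.resize(im[y0:y0+h,x0:x0+w],None,fx=k,fy=k,interpolation=cv2.INTER_CUBIC))
crop(im,195,185,115,60,6.5,'pics/c_rack.png')
crop(im,75,135,115,110,5,'pics/c_mach.png')
crop(im,320,160,95,95,6,'pics/c_tray.png')
im=cv2.cvtColor(s['color'],cv2.COLOR_RGB2BGR)
crop(im,205,120,120,120,5,'pics/s_rack.png')
for px,z in [((220,217),.115),((253,210),.115),((287,202),.115),((115,204),.108),((368,207),.03),((283,286),.1)]: print(px,onz(t,px,z))
E
```

```text
cams [0.38321235 0.0072875  1.00761968] [0.89319528 0.39357852 0.75363121]
(220, 217) [0.48920059 0.06946739 0.115     ]
(253, 210) [0.50521918 0.00127101 0.115     ]
(287, 202) [ 0.52353972 -0.06960908  0.115     ]
(115, 204) [0.51306412 0.29017799 0.108     ]
(368, 207) [ 0.52907177 -0.26340031  0.03      ]
(283, 286) [ 0.35070854 -0.06360864  0.1       ]
```

View pics/c_rack.png

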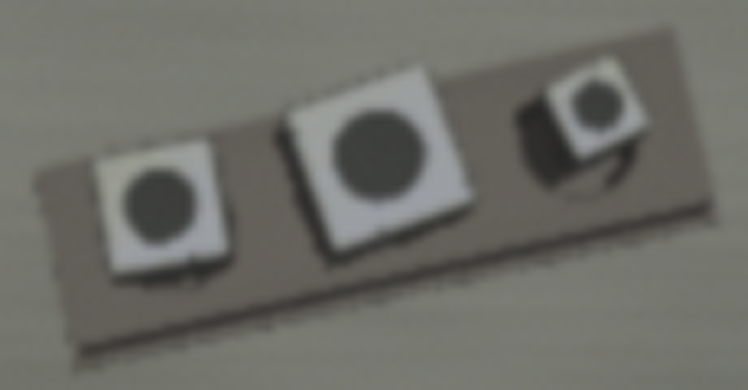

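View pics/c_mach.png

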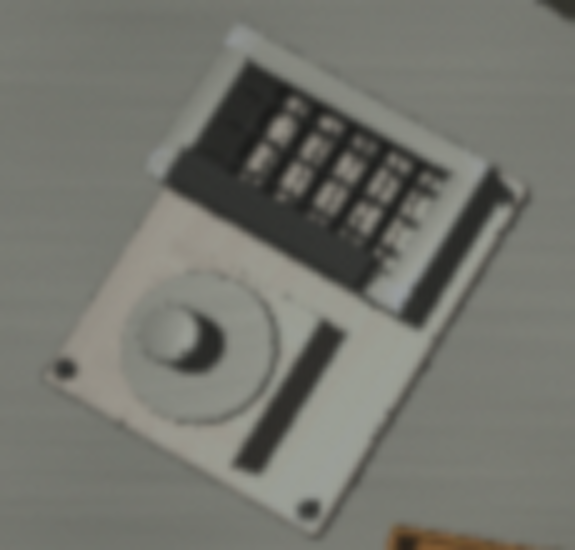

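View pics/c_tray.png

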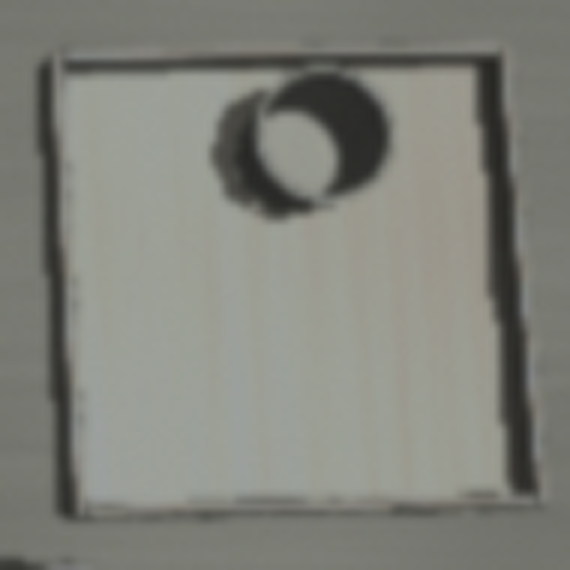

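View pics/s_rack.png

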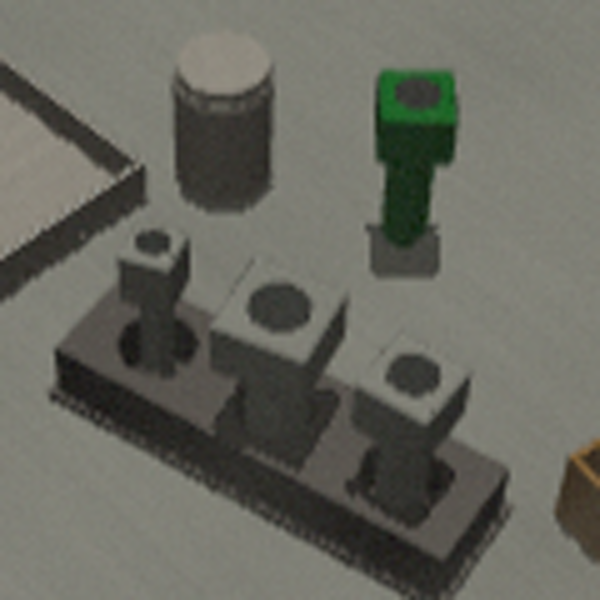

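The three keys' heads rank by apparent size: large in the centre (253,210), small on the right (287,202), middle on the left (220,217). The standing green key at (283,286) is a look-alike. I'll take the left key as the target and measure each head's side.

```bash
python3 - <<'E'
from h import *
t=pickle.load(open('top0.pkl','rb'))
g=cv2.cvtColor(t['color'],cv2.COLOR_RGB2GRAY)
def full(u,v,x0,y0,k): return (x0+(u+.5)/k-.5, y0+(v+.5)/k-.5)
# key heads
k=6
big=cv2.resize(g[190:235,195:310],None,fx=k,fy=k,interpolation=cv2.INTER_CUBIC)
m=(big>130).astype(np.uint8)
n,l,st,ce=cv2.connectedComponentsWithStats(m)
for i in range(1,n):
    if st[i,4]<1500: continue
    cs,_=cv2.findContours((l==i).astype(np.uint8),cv2.RETR_EXTERNAL,cv2.CHAIN_APPROX_NONE)
    r=cv2.minAreaRect(cs[0]); b=[onz(t,full(*p,195,190,k),.115) for p in cv2.boxPoints(r)]
    c=np.mean(b,0); e1=b[1]-b[0]; e2=b[2]-b[1]
    print('head',c[:2].round(4),np.linalg.norm(e1).round(4),np.linalg.norm(e2).round(4),np.degrees(np.arctan2(e1[1],e1[0])).round(1))
def P(n,u,v,x0,y0,k,z): print(n,onz(t,full(u,v,x0,y0,k),z).round(4))
for u,v in [(40,168),(675,28),(710,205),(83,345)]: P('rack top corner',u,v,195,185,6.5,.040)
for u,v in [(238,27),(490,165),(150,165),(425,325)]: P('frame',u,v,75,135,5,.062)
P('flange',199,347,75,135,5,.068); P('knob',170,335,75,135,5,.108)
for u,v in [(48,370),(318,535),(527,190)]: P('plate',u,v,75,135,5,.012)
for u,v in [(55,58),(502,53),(540,500),(70,515)]: P('tray',u,v,320,160,6,.03)
P('cup',335,130,320,160,6,.055)
for n,px,z in [('bottle',(186,106),.155),('jar',(308,108),.11),('shaker',(331,266),.085),('bowl',(175,262),.05)]: print(n,onz(t,px,z).round(3))
E
```

```text
head [ 0.5261 -0.0683] 0.0242 0.0243 -62.1
head [0.5088 0.0014] 0.0462 0.0464 -68.4
head [0.4912 0.0711] 0.036 0.0364 -79.3
rack top corner [0.5122 0.1185 0.04  ]
rack top corner [ 0.5662 -0.102   0.04  ]
rack top corner [ 0.5038 -0.1143  0.04  ]
rack top corner [0.4513 0.1014 0.04  ]
frame [0.666  0.2993 0.062 ]
frame [0.6046 0.1827 0.062 ]
frame [0.6012 0.3338 0.062 ]
frame [0.5315 0.2075 0.062 ]
flange [0.5188 0.3041 0.068 ]
knob [0.5179 0.3039 0.108 ]
plate [0.5148 0.3902 0.012 ]
plate [0.4413 0.2613 0.012 ]
plate [0.6046 0.174  0.012 ]
tray [ 0.6161 -0.1739  0.03  ]
tray [ 0.6219 -0.3488  0.03  ]
tray [ 0.4486 -0.356   0.03  ]
tray [ 0.4397 -0.1776  0.03  ]
cup [ 0.5846 -0.275   0.055 ]
bottle [0.714 0.144 0.155]
jar [ 0.734 -0.115  0.11 ]
shaker [ 0.393 -0.166  0.085]
bowl [0.396 0.169 0.05 ]
```

Sides of about 36, 46 and 24 mm confirm the ranking, each reading slightly low from blur. The middle key is at (0.491, 0.071). The cap is at (0.518, 0.304), the tray centre at (0.532, -0.264), and its cup is on the +x side. Now I'll move over the cap.

Request:
carry_out([
  [[0.02, -0.021, 0, 0, 0, 0, 0.2], [0.05, -0.052, 0, 0, 0, 0, 0.2], [0.082, -0.085, 0, 0, 0, 0, 0.2], [0.114, -0.119, 0, 0, 0, 0, 0.2], [0.146, -0.152, 0, 0, 0, 0, 0.2], [0.178, -0.186, 0, 0, 0, -2, 0.2], [0.208, -0.217, -0.01, 0, 0, -2, 0.2], [0.232, -0.242, -0.02, 0, 0, -2.5, 0.2], [0.249, -0.26, -0.025, 0, 0, -2.5, 0.2], [0.249, -0.26, -0.025, 0, 0, -2.5, 0.2]],
])

```text
time_s: 1.15
tool_pos: [0.519, 0.3013, 0.1879]
ee_rot: [[-0.882, 0.472, -0.002], [0.472, 0.882, -0.002], [0.0, -0.003, -1.0]]
contact_force: [-0.5, 0.0, -0.3]
finger_gap: 0.0553
```

```bash
cat >> h.py <<'E'
def wonz(c,s,px,z):
    K=c['camera_matrix']; d=np.array([px[0]-K[0,2],px[1]-K[1,2]]); r=np.hypot(*d); th=r/K[0,0]
    v=np.array([*(d/r*np.sin(th)),np.cos(th)]); T=c['tool_from_camera']
    o=s['ee_rot']@T[:3,3]+s['tool_pos']; d=s['ee_rot']@T[:3,:3]@v
    return o+d*(z-o[2])/d[2]
def wproj(c,s,p):
    K=c['camera_matrix']; T=c['tool_from_camera']
    q=s['ee_rot'].T@(np.array(p,float)-s['tool_pos']); q=T[:3,:3].T@(q-T[:3,3])
    r=np.hypot(q[0],q[1]); th=np.arctan2(r,q[2]); return K[:2,2]+q[:2]/r*th*K[0,0]
def wsnap(f):
    s=arm.state(); c=snap('wrist',f); pickle.dump((s,c),open(f[:-4]+'.pkl','wb')); return s,c
E
python3 - <<'E'
from h import *
s,c=wsnap('w1.png'); print(s['time_s'],s['tool_pos'],s['q'].round(1),s['finger_gap'],s['ee_rot'].round(3),wproj(c,s,(.518,.304,.108)))
E
```

```text
1.15 [0.51901519 0.30133766 0.18793224] [ 30.   19.6  98.1  -0.1  62.4 -31.8] 0.05525961761157969 [[-0.882  0.472 -0.002]
 [ 0.472  0.882 -0.002]
 [ 0.    -0.003 -1.   ]] [262.14846262 196.36783359]
```

View pics/w1.png

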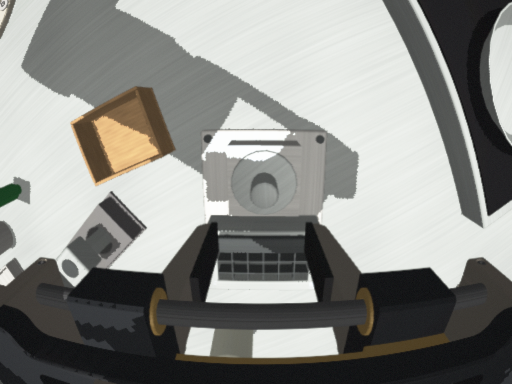

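The wrist view shows the knob at about (264,196), against a predicted (262,196). Position agrees, so I'll descend and grip.

Request:
carry_out([
  [[0, 0.001, -0.025, 0, 0, 0, 0.2], [-0.001, 0.002, -0.06, 0, 0, 0, 0.2], [-0.001, 0.003, -0.09, 0, 0, 0, 0.2], [-0.001, 0.003, -0.108, 0, 0, 0, 0.2], [-0.001, 0.003, -0.111, 0, 0, 0, -1], [-0.001, 0.003, -0.111, 0, 0, 0, -1], [-0.001, 0.003, -0.111, 0, 0, 0, -1], [-0.001, 0.003, -0.111, 0, 0, 0, -1], [-0.001, 0.003, -0.111, 0, 0, 0, -1]],
])

```text
time_s: 2.1
tool_pos: [0.5177, 0.3063, 0.0788]
ee_rot: [[-0.882, 0.472, 0.0], [0.472, 0.882, -0.0], [-0.0, -0.0, -1.0]]
contact_force: [-1.1, 0.6, 6.0]
finger_gap: 0.0251
```

Request:
carry_out([
  [[0, 0, 0.015, 0, 0, 0, -1], [0, 0, 0.035, 0, 0, 0, -1], [0, 0, 0.07, 0, 0, 0, -1], [0, -0.01, 0.11, 0, 0, 0, -1], [0, -0.04, 0.13, 0, 0, 0, -1], [0, -0.08, 0.135, 0, 0, 0, -1], [0, -0.12, 0.135, 0, 0, 0, -1], [0, -0.16, 0.135, 0, 0, 0, -1], [0, -0.2, 0.135, 0, 0, 0, -1], [-0.005, -0.24, 0.135, 0, 0, 0, -1]],
])

```text
time_s: 3.1
tool_pos: [0.513, 0.0647, 0.2151]
ee_rot: [[-0.882, 0.472, 0.002], [0.472, 0.882, -0.0], [-0.002, 0.001, -1.0]]
contact_force: [0.2, -1.0, -1.7]
finger_gap: 0.0252
```

Request:
carry_out([
  [[0, -0.04, 0, 0, 0, 0, -1], [-0.005, -0.08, 0, 0, 0, 0, -1], [-0.01, -0.12, 0, 0, 0, 0, -1], [-0.014, -0.16, 0, 0, 0, 0, -1], [-0.018, -0.2, 0, 0, 0, 0, -1], [-0.021, -0.24, 0, 0, 0, 0, -1], [-0.024, -0.28, 0, 0, 0, 0, -1], [-0.025, -0.31, 0, 0, 0, 0, -1], [-0.026, -0.33, 0, 0, 0, 0, -1], [-0.026, -0.33, 0, 0, 0, 0, -1]],
])

```text
time_s: 4.1
tool_pos: [0.4868, -0.2677, 0.2163]
ee_rot: [[-0.881, 0.474, 0.003], [0.474, 0.881, -0.001], [-0.003, 0.0, -1.0]]
contact_force: [-0.2, -0.2, -1.5]
finger_gap: 0.0255
```

Request:
carry_out([
  [[0.001, 0.001, -0.025, 0, 0, 0, -1], [0.002, 0.002, -0.065, 0, 0, 0, -1], [0.003, 0.003, -0.105, 0, 0, 0, -1], [0.003, 0.003, -0.145, 0, 0, 0, -1], [0.003, 0.003, -0.17, 0, 0, 0, -1], [0.003, 0.003, -0.18, 0, 0, 0, -1], [0.003, 0.003, -0.187, 0, 0, 0, -1], [0.003, 0.003, -0.188, 0, 0, 0, -1], [0.003, 0.003, -0.188, 0, 0, 0, 0.1], [0.003, 0.003, -0.188, 0, 0, 0, 0.1]],
])

```text
time_s: 5.1
tool_pos: [0.4908, -0.2652, 0.0297]
ee_rot: [[-0.881, 0.474, 0.005], [0.474, 0.881, -0.002], [-0.006, 0.0, -1.0]]
contact_force: [0.1, -0.6, -0.4]
finger_gap: 0.0395
```

Request:
carry_out([
  [[0, 0, 0.01, 0, 0, 0, 0.1], [0, 0, 0.03, 0, 0, 0, 0.1], [0, 0, 0.07, 0, 0, 0, 0.1], [0, 0, 0.12, 0, 0, 0, 0.1], [0, 0.03, 0.16, 0, 0, 0, 0.1], [0, 0.07, 0.18, 0, 0, -8, 0.1], [0, 0.12, 0.18, 0, 0, -16, 0.1], [0, 0.17, 0.18, 0, 0, -24, 0.1], [0, 0.22, 0.18, 0, 0, -32, 0.1], [0, 0.25, 0.18, 0, 0, -40, 0.1]],
])

```text
time_s: 6.1
tool_pos: [0.4909, -0.0168, 0.2114]
ee_rot: [[-0.387, 0.922, 0.005], [0.922, 0.387, -0.005], [-0.006, 0.002, -1.0]]
contact_force: [0.4, -0.5, 0.4]
finger_gap: 0.0505
```

```bash
python3 - <<'E'
from h import *
s=arm.state(); print(s['time_s'],s['tool_pos'],s['q'].round(1),s['finger_gap'])
t=snap('top','top1.png'); pickle.dump(t,open('top1.pkl','wb'))
im=cv2.imread('pics/top1.png')
a=cv2.resize(im[135:245,75:190],None,fx=4,fy=4,interpolation=2); b=cv2.resize(im[150:260,315:415],None,fx=3.4,fy=4,interpolation=2)
cv2.imwrite('pics/t1c.png',np.hstack([a,b]))
E
```

```text
6.1 [ 0.49085932 -0.0167905   0.21135388] [ -1.9   8.3 110.   -0.3  61.5 -24.6] 0.050460115323023046
```

View pics/t1c.png

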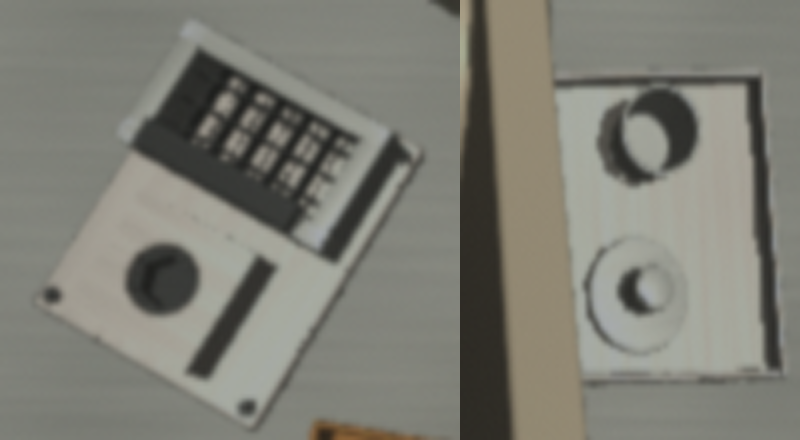

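The cap lies in the tray beside the cup, and the bore is open. Next I'll check whether the wrist camera sees the key and the bore from here.

```bash
python3 - <<'E'
from h import *
s,c=wsnap('w2.png'); print(s['tool_pos'])
for p in [(.4912,.0711,.115),(.518,.304,.06)]: print(wproj(c,s,p))
t=pickle.load(open('top1.pkl','rb')); g=cv2.cvtColor(t['color'],cv2.COLOR_RGB2GRAY)
k=6; big=cv2.resize(g[185:225,95:135],None,fx=k,fy=k,interpolation=2)
m=(big<85).astype(np.uint8); n,l,st,ce=cv2.connectedComponentsWithStats(m)
i=max(range(1,n),key=lambda i: st[i,4]*(np.hypot(*(ce[i]-[120,120]))<60)); print(st[i],ce[i])
cs,_=cv2.findContours((l==i).astype(np.uint8),0,1); e=cv2.fitEllipse(max(cs,key=len)); print(e)
f=[95+(e[0][0]+.5)/k-.5,185+(e[0][1]+.5)/k-.5]; print(onz(t,f,.06))
E
```

```text
[ 0.4907059  -0.01240775  0.21125746]
[296.01035367 110.04142207]
[381.82342892 -50.85958634]
[  71   69  105  101 8281] [123.19574931 118.61912812]
((123.18719482421875, 118.63114166259766), (98.37049865722656, 105.36003112792969), 60.19865417480469)
[0.51920718 0.30496241 0.06      ]
```

View pics/w2.png

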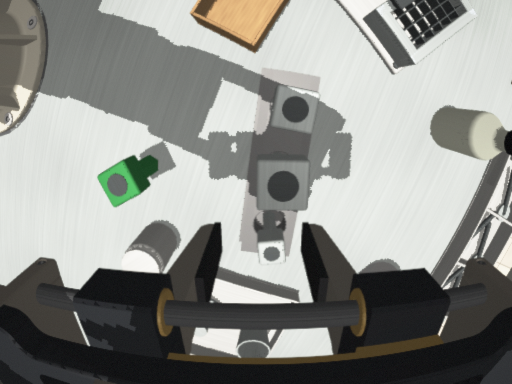

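The key head is at (296,108), against a predicted (296,110). I'll grasp it with the jaws across the rack.

Request:
carry_out([
  [[0, 0.025, 0, 0, 0, -6, 0.5], [0, 0.06, 0, 0, 0, -12, 0.5], [0, 0.084, -0.01, 0, 0, -12, 0.5], [0, 0.084, -0.04, 0, 0, -12, 0.5], [0, 0.084, -0.08, 0, 0, -12, 0.5], [0, 0.084, -0.11, 0, 0, -12, 0.5], [0, 0.084, -0.126, 0, 0, -12, 0.5], [0, 0.084, -0.13, 0, 0, -12, 0.5], [0, 0.084, -0.13, 0, 0, -12, 0.5]],
])

```text
time_s: 7.1
tool_pos: [0.4912, 0.0687, 0.0817]
ee_rot: [[-0.189, 0.982, 0.004], [0.982, 0.189, -0.005], [-0.005, 0.003, -1.0]]
contact_force: [0.5, 0.2, -1.0]
finger_gap: 0.0689
```

```bash
python3 - <<'E'
from h import *
s,c=wsnap('w3.png'); print(s['tool_pos'],s['finger_gap'])
cv2.imwrite('pics/w3c.png',cv2.resize(cv2.imread('pics/w3.png')[100:330,130:390],None,fx=2.4,fy=2.4))
E
```

```text
[0.4912127  0.06871903 0.08170379] 0.06894495287990503
```

View pics/w3c.png

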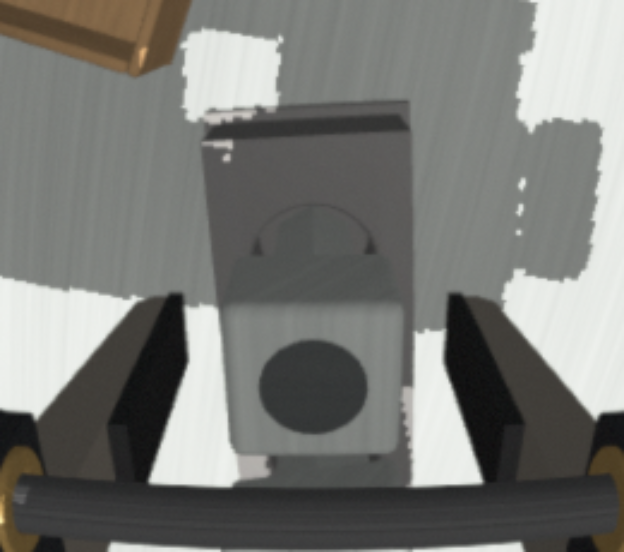

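The key head is centred and square between the fingers. I'll close and lift.

Request:
carry_out([
  [[0, 0.002, 0, 0, 0, 0, -1], [0, 0.002, 0, 0, 0, 0, -1], [0, 0.002, 0, 0, 0, 0, -1], [0, 0.002, 0, 0, 0, 0, -1], [0, 0.002, 0, 0, 0, 0, -1], [0, 0.002, 0.01, 0, 0, 0, -1], [0, 0.002, 0.04, 0, 0, 0, -1], [0, 0.002, 0.08, 0, 0, 0, -1], [0, 0.002, 0.12, 0, 0, 0, -1], [0, 0.002, 0.13, 0, 0, 0, -1]],
])

```text
time_s: 8.15
tool_pos: [0.4937, 0.0712, 0.2164]
ee_rot: [[-0.189, 0.982, 0.011], [0.982, 0.189, -0.004], [-0.006, 0.01, -1.0]]
contact_force: [1.3, -0.4, -3.9]
finger_gap: 0.0403
```

```bash
python3 - <<'E'
from h import *
s,c=wsnap('w4.png'); print(s['tool_pos'],s['finger_gap'],s['q'].round(1),s['ft_torque'],s['contact_force'])
cv2.imwrite('pics/w4c.png',cv2.resize(cv2.imread('pics/w4.png')[100:330,130:390],None,fx=2.4,fy=2.4))
snap('scene','s4.png')
E
```

```text
[0.49369531 0.07115406 0.21643639] 0.04031905185891928 [  8.2   8.5 109.   -0.3  61.9  -2.5] [-0.08319704 -0.0516896  -0.04362536] [ 1.31875876 -0.40403979 -3.85382172]
```

View pics/w4c.png

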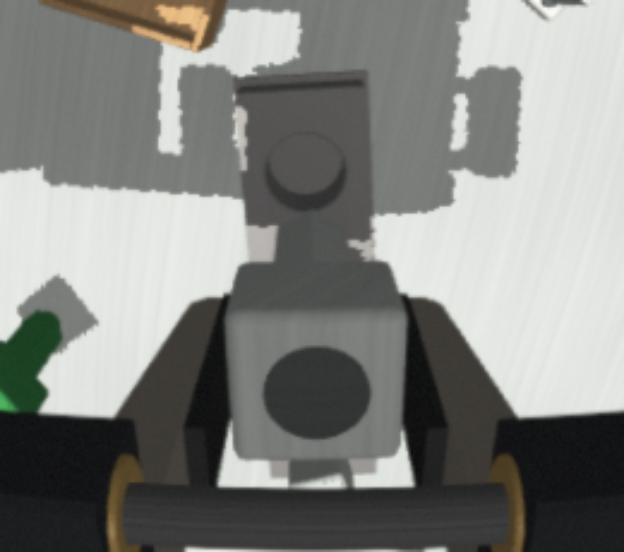

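View pics/s4.png

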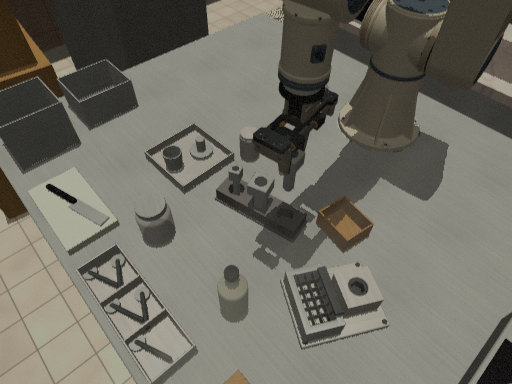

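The key is held, and the rack, tray and the rest are unchanged. Now I'll carry it towards the machine, winding the wrist back so the whole turn fits.

Request:
carry_out([
  [[0, 0.01, 0.005, 0, 0, 6, -1], [0.002, 0.03, 0.01, 0, 0, 14, -1], [0.004, 0.05, 0.01, 0, 0, 22, -1], [0.006, 0.07, 0.01, 0, 0, 30, -1], [0.008, 0.09, 0.01, 0, 0, 38, -1], [0.01, 0.11, 0.01, 0, 0, 46, -1], [0.012, 0.13, 0.01, 0, 0, 54, -1], [0.014, 0.14, 0.01, 0, 0, 62, -1], [0.015, 0.145, 0.01, 0, 0, 70, -1], [0.015, 0.15, 0.01, 0, 0, 76, -1]],
])

```text
time_s: 9.25
tool_pos: [0.506, 0.2208, 0.2204]
ee_rot: [[-0.999, 0.048, 0.002], [0.048, 0.999, 0.005], [-0.001, 0.005, -1.0]]
contact_force: [0.1, 0.3, -3.6]
finger_gap: 0.0403
```

```bash
python3 - <<'E'
from h import *
s,c=pickle.load(open('w4.pkl','rb'))
print('head in w4',wonz(c,s,(262.5,261.7),s['tool_pos'][2]+.033)-s['tool_pos'])
s,c=wsnap('w5.png'); print(s['tool_pos'],s['q'].round(1),wproj(c,s,(.519,.305,.06)))
E
```

```text
head in w4 [-0.00018585  0.00317014  0.033     ]
[0.50603236 0.22082018 0.22042824] [ 23.3  13.3 102.4   0.2  64.1 -64.1] [331.41027327 183.29793012]
```

View pics/w5.png

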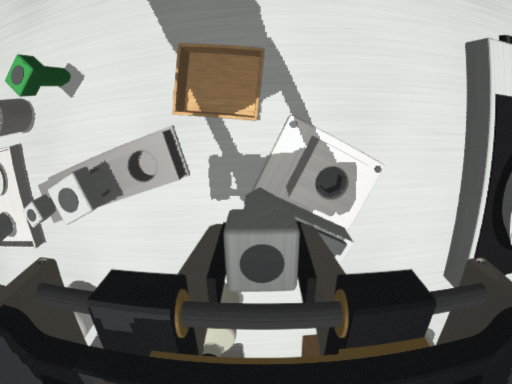

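The bore is visible at (331,183), with the hex socket inside it. I'll zoom in to read its angle.

```bash
python3 - <<'E'
from h import *
s,c=pickle.load(open('w5.pkl','rb'))
# rectify bore neighbourhood at z=.054 (plane), 0.15mm/px
N=440; h=.03
xs=np.linspace(-h,h,N); mx=np.zeros((N,N),np.float32); my=mx.copy()
for i,y in enumerate(-xs):
    for j,x in enumerate(xs):
        mx[i,j],my[i,j]=wproj(c,s,(.519+x,.305+y,.054))
im=cv2.remap(cv2.cvtColor(c['color'],cv2.COLOR_RGB2BGR),mx,my,cv2.INTER_CUBIC)
im=cv2.convertScaleAbs(im,alpha=2)
cv2.imwrite('pics/hex.png',im)
E
```

```text
(no output)
```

View pics/hex.png

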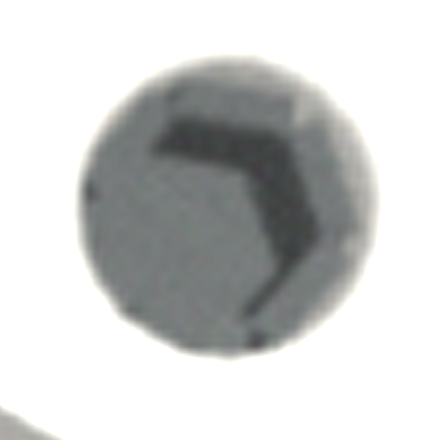

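Hex edges lie at about -10 degrees mod 60, so the flat normals are at about 20 degrees mod 60, with the centre near (0.5185, 0.305). I'll go to jaw yaw 140 degrees, hovering above the bore.

Request:
carry_out([
  [[0.003, 0.015, 0, 0, 0, 7, -1], [0.006, 0.035, 0, 0, 0, 15, -1], [0.009, 0.055, 0, 0, 0, 23, -1], [0.012, 0.072, 0, 0, 0, 31, -1], [0.014, 0.083, 0, 0, 0, 39, -1], [0.014, 0.086, -0.01, 0, 0, 47, -1], [0.014, 0.086, -0.03, 0, 0, 53, -1], [0.014, 0.086, -0.05, 0, 0, 53, -1], [0.014, 0.086, -0.06, 0, 0, 53, -1], [0.014, 0.086, -0.06, 0, 0, 53, -1]],
])

```text
time_s: 10.3
tool_pos: [0.5184, 0.3062, 0.1576]
ee_rot: [[-0.637, -0.771, -0.007], [-0.771, 0.637, 0.002], [0.003, 0.007, -1.0]]
contact_force: [-0.9, -0.3, -3.5]
finger_gap: 0.04
```

```bash
python3 - <<'E'
from h import *
s,c=pickle.load(open('w5.pkl','rb'))
def circ(c,s):
    g=cv2.cvtColor(c['color'],cv2.COLOR_RGB2GRAY)[225:300,225:300]
    big=cv2.resize(g,None,fx=6,fy=6,interpolation=2)
    m=(cv2.GaussianBlur(big,(0,0),3)); v=m[230,220]; m=(abs(m.astype(int)-int(v))<15).astype(np.uint8)
    n,l,st,ce=cv2.connectedComponentsWithStats(m); i=l[230,220]
    p=np.array([225+(ce[i][0]+.5)/6-.5,225+(ce[i][1]+.5)/6-.5])
    q=wonz(c,s,p,s['tool_pos'][2]+.033); print(st[i],p,s['ee_rot'].T@(q-s['tool_pos']))
circ(c,s)
s,c=wsnap('w6.png'); circ(c,s); print(s['tool_pos'],s['q'].round(1),s['ft_torque'],s['contact_force'])
snap('scene','s6.png')
cv2.imwrite('pics/s6c.png',cv2.resize(cv2.imread('pics/s6.png')[170:370,250:450],None,fx=3,fy=3))
E
```

```text
[   93   121   259   224 45695] [261.53268592 263.26607397] [ 0.00084025  0.00155754 -0.03299429]
[   93   121   260   224 45647] [261.6178555 263.2295788] [-0.00036813  0.00128235 -0.03299331]
[0.51839634 0.30622576 0.15759616] [  30.2   21.7   99.2    0.4   59.3 -110.4] [ 0.09026648 -0.02489259  0.03914964] [-0.91935479 -0.34986916 -3.51336095]
```

View pics/s6c.png

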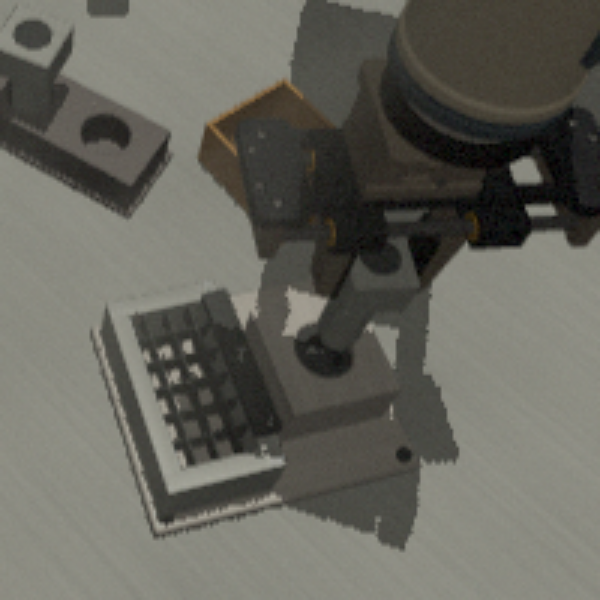

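View pics/w6.png

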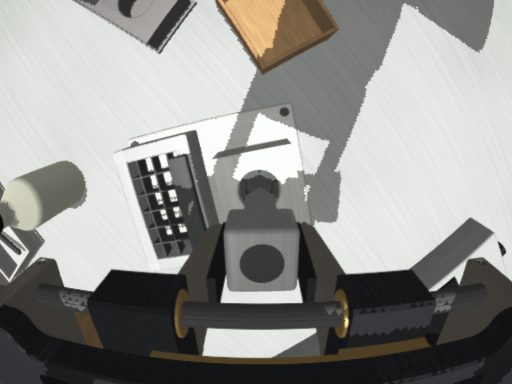

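Offset between head and tool is under 1 mm. Descending gently.

Request:
carry_out([
  [[0.0005, -0.0005, -0.01, 0, 0, 0, -1], [0.0005, -0.0005, -0.02, 0, 0, 0, -1], [0.0005, -0.0005, -0.028, 0, 0, 0, -1], [0.0005, -0.0005, -0.033, 0, 0, 0, -1], [0.0005, -0.0005, -0.036, 0, 0, 0, -1], [0.0005, -0.0005, -0.039, 0, 0, 0, -1], [0.0005, -0.0005, -0.042, 0, 0, 0, -1]],
])

```text
time_s: 11.1
tool_pos: [0.5215, 0.3069, 0.1207]
ee_rot: [[-0.636, -0.772, -0.002], [-0.772, 0.636, 0.005], [-0.002, 0.004, -1.0]]
contact_force: [-6.5, -5.1, 30.4]
finger_gap: 0.04
```

The key touches at TCP z 0.1207, as expected for a misaligned hex, so it isn't in yet. I'll ease the press and turn to feel for the drop.

Request:
carry_out([
  [[-0.001, -0.001, -0.001, 0, 0, 0, -1], [-0.0015, -0.001, -0.002, 0, 0, 3, -1], [-0.0015, -0.001, -0.002, 0, 0, 6, -1], [-0.0015, -0.001, -0.002, 0, 0, 9, -1], [-0.0015, -0.001, -0.002, 0, 0, 12, -1], [-0.0015, -0.001, -0.002, 0, 0, 15, -1], [-0.0015, -0.001, -0.002, 0, 0, 18, -1]],
])

```text
time_s: 11.8
tool_pos: [0.5201, 0.3065, 0.12]
ee_rot: [[-0.365, -0.931, -0.003], [-0.931, 0.365, 0.005], [-0.004, 0.004, -1.0]]
contact_force: [-4.5, -0.9, 7.1]
finger_gap: 0.04
```

```bash
python3 - <<'E'
from h import *
s=arm.state(); print(s['tool_pos'],s['contact_force'],s['ft_torque'])
s,c=wsnap('w7.png')
cv2.imwrite('pics/w7c.png',cv2.resize(cv2.imread('pics/w7.png')[120:310,180:350],None,fx=3,fy=3,interpolation=2))
E
```

```text
[0.52005653 0.3064519  0.12000984] [-4.5402935  -0.93241942  7.14257542] [ 0.02571193  1.17171728 -0.18423595]
```

View pics/w7c.png

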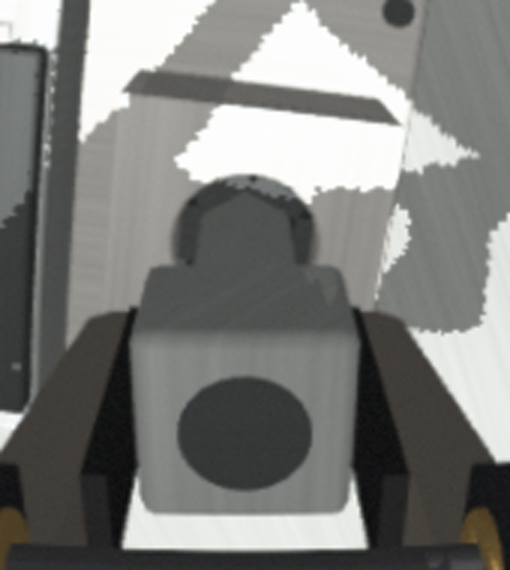

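The shank's corner faces the camera, so its flats face the jaws as assumed. The -4.5 N in x suggests a sideways offset. I'll shift to -x while turning back.

Request:
carry_out([
  [[-0.001, 0, -0.001, 0, 0, -3, -1], [-0.0025, -0.0005, -0.002, 0, 0, -6, -1], [-0.003, -0.001, -0.002, 0, 0, -9, -1], [-0.003, -0.001, -0.002, 0, 0, -12, -1], [-0.003, -0.001, -0.002, 0, 0, -15, -1], [-0.003, -0.001, -0.002, 0, 0, -18, -1], [-0.003, -0.001, -0.002, 0, 0, -18, -1]],
])

```text
time_s: 12.55
tool_pos: [0.5199, 0.306, 0.1199]
ee_rot: [[-0.633, -0.774, 0.005], [-0.774, 0.633, 0.007], [-0.008, 0.001, -1.0]]
contact_force: [4.9, -2.8, 4.4]
finger_gap: 0.0396
```

```bash
python3 - <<'E'
from h import *
s=arm.state(); print(s['tool_pos'],s['contact_force'],s['ft_torque'])
E
```

```text
[0.51991945 0.30595947 0.11985347] [ 4.9187144  -2.76202837  4.35608198] [-0.66208865 -1.01847377  0.13537333]
```

Request:
carry_out([
  [[0, 0, 0.001, 0, 0, 0, -1], [0, 0, 0.001, 0, 0, 0, -1], [0, 0, -0.002, 0, 0, 0, -1], [0, 0, -0.003, 0, 0, -2, -1], [0, 0, -0.003, 0, 0, -4, -1], [0, 0, -0.003, 0, 0, -6, -1]],
])

```text
time_s: 13.15
tool_pos: [0.5205, 0.3061, 0.1175]
ee_rot: [[-0.711, -0.703, 0.007], [-0.703, 0.711, 0.007], [-0.01, -0.0, -1.0]]
contact_force: [0.5, -2.7, 4.2]
finger_gap: 0.0399
```

```bash
python3 - <<'E'
from h import *
s=arm.state(); print(s['tool_pos'],s['contact_force'],s['ft_torque'])
E
```

```text
[0.52047386 0.30610096 0.11753026] [ 0.51054016 -2.72126707  4.24357092] [-0.4954956  -0.08618708  0.17102789]
```

It is dropping: z is 0.1175 with only 4 N. I'll continue pressing.

Request:
carry_out([
  [[0, 0, -0.002, 0, 0, 0, -1], [0, 0, -0.003, 0, 0, 0, -1], [0, 0, -0.004, 0, 0, -1, -1], [0, 0, -0.005, 0, 0, -2, -1], [0, 0, -0.006, 0, 0, -3, -1], [0, 0, -0.006, 0, 0, -4, -1]],
])

```text
time_s: 13.75
tool_pos: [0.5207, 0.3061, 0.1122]
ee_rot: [[-0.758, -0.652, 0.008], [-0.652, 0.758, 0.006], [-0.01, -0.001, -1.0]]
contact_force: [-0.9, -2.6, 5.2]
finger_gap: 0.04
```

```bash
python3 - <<'E'
from h import *
s=arm.state(); print(s['tool_pos'],s['contact_force'],s['ft_torque'])
E
```

```text
[0.52071361 0.30606804 0.11218562] [-0.88599283 -2.55682886  5.24153848] [-0.5818831   0.20165872  0.11310166]
```

The key is in the socket (z 0.112). Now the clockwise turn.

Request:
carry_out([
  [[0, -0.0005, -0.002, 0, 0, -3, -1], [0, -0.0005, -0.002, 0, 0, -10, -1], [0, -0.0005, -0.002, 0, 0, -17, -1], [0, -0.0005, -0.002, 0, 0, -24, -1], [0, -0.0005, -0.002, 0, 0, -31, -1], [0, -0.0005, -0.002, 0, 0, -38, -1], [0, -0.0005, -0.002, 0, 0, -45, -1], [0, -0.0005, -0.002, 0, 0, -52, -1], [0, -0.0005, -0.002, 0, 0, -59, -1], [0, -0.0005, -0.002, 0, 0, -66, -1]],
])

```text
time_s: 14.75
tool_pos: [0.5207, 0.3038, 0.1106]
ee_rot: [[-0.902, 0.431, 0.009], [0.431, 0.902, -0.008], [-0.011, -0.004, -1.0]]
contact_force: [1.3, -9.9, 6.6]
finger_gap: 0.0397
```

```bash
python3 - <<'E'
from h import *
s=arm.state(); print(s['tool_pos'],s['contact_force'],s['ft_torque'],s['q'].round(1))
E
```

```text
[0.52073777 0.30375164 0.11059343] [ 1.30037703 -9.92717248  6.60561736] [-2.5521392   0.08423803  0.19687664] [ 30.5  24.8 101.5  -0.8  53.5 -33.5]
```

Request:
carry_out([
  [[0, -0.001, -0.001, 0, 0, -5, -1], [0, -0.001, -0.001, 0, 0, -12, -1], [0, -0.001, -0.001, 0, 0, -19, -1], [0, -0.001, -0.001, 0, 0, -26, -1], [0, -0.001, -0.001, 0, 0, -33, -1], [0, -0.001, -0.001, 0, 0, -40, -1], [0, -0.001, -0.001, 0, 0, -47, -1], [0, -0.001, -0.001, 0, 0, -54, -1], [0, -0.001, -0.001, 0, 0, -61, -1], [0, -0.001, -0.001, 0, 0, -68, -1]],
])

```text
time_s: 15.75
tool_pos: [0.5192, 0.3021, 0.1103]
ee_rot: [[0.066, 0.998, -0.007], [0.998, -0.066, -0.012], [-0.013, -0.007, -1.0]]
contact_force: [-7.7, -4.4, 13.7]
finger_gap: 0.0396
```

```bash
python3 - <<'E'
from h import *
s=arm.state(); print(s['tool_pos'],s['contact_force'],s['ft_torque'],s['q'].round(1))
E
```

```text
[0.51919784 0.30211661 0.11033435] [-7.73416137 -4.35650199 13.68691222] [-1.04778957  1.8935669   0.17654628] [ 30.3  25.1 101.1  -0.5  54.6  34.4]
```

Request:
carry_out([
  [[-0.001, -0.0005, 0, 0, 0, -5, -1], [-0.001, -0.0005, 0, 0, 0, -12, -1], [-0.001, -0.0005, 0, 0, 0, -19, -1], [-0.001, -0.0005, 0, 0, 0, -26, -1], [-0.0015, -0.0005, 0, 0, 0, -33, -1], [-0.0015, 0, 0, 0, 0, -40, -1], [-0.0015, 0, 0, 0, 0, -46, -1], [-0.0015, 0, 0, 0, 0, -52, -1]],
])

```text
time_s: 16.55
tool_pos: [0.5172, 0.3024, 0.1105]
ee_rot: [[0.829, 0.559, -0.015], [0.559, -0.829, -0.001], [-0.013, -0.007, -1.0]]
contact_force: [-2.3, 0.7, 2.4]
finger_gap: 0.0398
```

```bash
python3 - <<'E'
from h import *
s=arm.state(); print(s['tool_pos'],s['contact_force'],s['ft_torque'],s['q'].round(1))
E
```

```text
[0.51719182 0.30244321 0.11048247] [-2.32413759  0.70461267  2.36388403] [0.10486724 0.72754478 0.18361301] [ 30.   25.  101.2   0.4  54.6  85.7]
```

Request:
carry_out([
  [[0, 0.0005, -0.001, 0, 0, -4, -1], [0, 0.0005, -0.001, 0, 0, -10, -1], [0, 0.001, -0.001, 0, 0, -16, -1], [0, 0.001, -0.001, 0, 0, -22, -1], [0, 0.001, -0.001, 0, 0, -28, -1], [0, 0.001, -0.001, 0, 0, -32, -1]],
])

```text
time_s: 17.15
tool_pos: [0.5168, 0.3036, 0.1103]
ee_rot: [[0.999, 0.032, -0.014], [0.032, -0.999, 0.007], [-0.014, -0.007, -1.0]]
contact_force: [-3.0, -0.9, 9.5]
finger_gap: 0.0398
```

```bash
python3 - <<'E'
from h import *
s=arm.state(); print(s['tool_pos'],s['contact_force'],s['ft_torque'],s['q'].round(1))
E
```

```text
[0.51676726 0.3035783  0.1103273 ] [-2.98071315 -0.91908034  9.48113705] [-0.32767964  1.08838323  0.23311411] [ 29.8  24.9 101.4   0.9  54.2 117.5]
```

Request:
carry_out([
  [[0, 0, 0, 0, 0, -4, -1], [0, 0.0005, 0, 0, 0, -9, -1], [0, 0.0005, 0, 0, 0, -14, -1], [0, 0.0005, 0, 0, 0, -19, -1], [0, 0.001, 0, 0, 0, -24, -1], [0, 0.001, 0, 0, 0, -28, -1]],
])

```text
time_s: 17.75
tool_pos: [0.5163, 0.3046, 0.1103]
ee_rot: [[0.897, -0.442, -0.01], [-0.442, -0.897, 0.012], [-0.014, -0.007, -1.0]]
contact_force: [-1.1, -0.7, 2.0]
finger_gap: 0.0404
```

```bash
python3 - <<'E'
from h import *
s=arm.state(); print(s['tool_pos'],s['contact_force'],s['ft_torque'],s['q'].round(1),s['ee_rot'].round(3))
E
```

```text
[0.51626945 0.30461973 0.11031502] [-1.09796845 -0.7284326   2.02525037] [-0.10009451  0.64803925  1.07321574] [ 29.9  24.7 101.7   1.1  53.7 145.4] [[ 0.897 -0.442 -0.01 ]
 [-0.442 -0.897  0.012]
 [-0.014 -0.007 -1.   ]]
```

Torque jumped to 1.07 N m, so the screw is at its stop. I'll nudge it once more, unload, then look at the clamp bar while lifting.

Request:
carry_out([
  [[0, 0, 0, 0, 0, -3, -1], [0, 0, 0, 0, 0, -4, -1], [0, 0, 0, 0, 0, -4, -1]],
])

```text
time_s: 18.05
tool_pos: [0.5162, 0.3048, 0.1103]
ee_rot: [[0.864, -0.503, -0.009], [-0.503, -0.864, 0.013], [-0.015, -0.007, -1.0]]
contact_force: [0.2, 0.0, -0.7]
finger_gap: 0.0399
```

```bash
python3 - <<'E'
from h import *
s=arm.state(); print(s['tool_pos'],s['contact_force'],s['ft_torque'],s['q'].round(1))
E
```

```text
[0.51621764 0.3048318  0.11029427] [ 0.21384466  0.04156363 -0.7210448 ] [ 0.15437335  0.27393042 -0.03970631] [ 29.9  24.7 101.8   1.1  53.6 149.4]
```

Torque vanished after the nudge, which is unclear, so I'll turn further and watch it.

Request:
carry_out([
  [[0, 0, -0.001, 0, 0, -3, -1], [0, 0, -0.001, 0, 0, -6, -1], [0, 0, -0.001, 0, 0, -8, -1]],
])

```text
time_s: 18.35
tool_pos: [0.5164, 0.3051, 0.1102]
ee_rot: [[0.785, -0.619, -0.007], [-0.619, -0.785, 0.015], [-0.015, -0.008, -1.0]]
contact_force: [-1.3, -0.8, 7.0]
finger_gap: 0.0399
```

```bash
python3 - <<'E'
from h import *
s,c=wsnap('w8.png'); print(s['tool_pos'],s['contact_force'],s['ft_torque'],s['q'].round(1),s['finger_gap'])
cv2.imwrite('pics/w8c.png',cv2.resize(cv2.imread('pics/w8.png')[80:310,130:390],None,fx=2.4,fy=2.4,interpolation=2))
t=snap('top','top8.png'); pickle.dump(t,open('top8.pkl','wb'))
E
```

```text
[0.51637588 0.30514283 0.1101519 ] [-1.28824113 -0.78417964  6.95938527] [-0.03778834  0.8116016   0.16485843] [ 29.9  24.6 101.9   1.2  53.4 157.4] 0.03993615129608772
```

View pics/w8c.png

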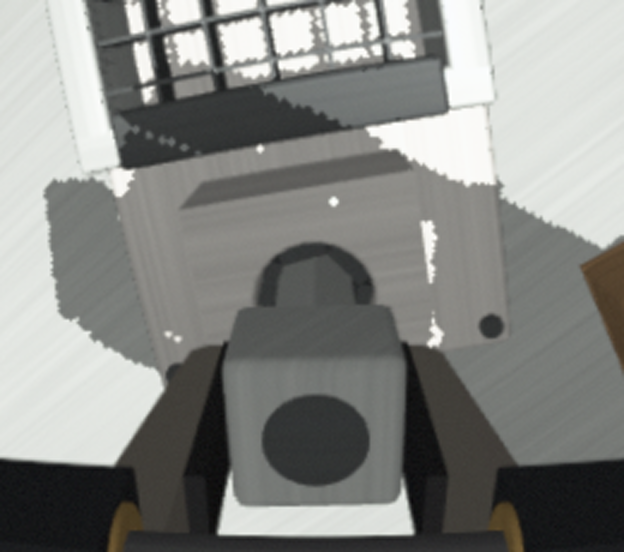

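View pics/top8.png

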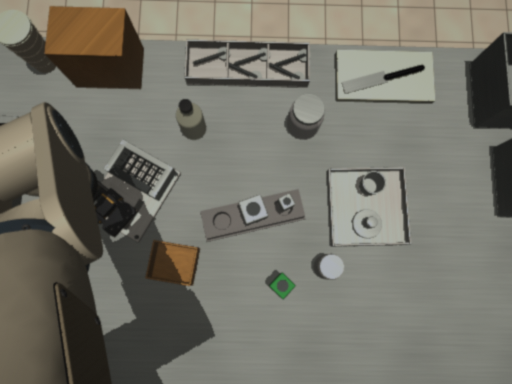

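Request:
carry_out([
  [[0, 0, -0.0005, 0, 0, -3, -1], [0, 0, -0.0005, 0, 0, -6, -1]],
])

```text
time_s: 18.65
tool_pos: [0.5164, 0.3054, 0.1103]
ee_rot: [[0.717, -0.697, -0.005], [-0.697, -0.717, 0.016], [-0.015, -0.008, -1.0]]
contact_force: [-1.4, -0.9, 4.5]
finger_gap: 0.04
```

```bash
python3 - <<'E'
from h import *
s=arm.state(); print(s['tool_pos'],s['contact_force'],s['ft_torque'],s['q'].round(1),s['finger_gap'])
E
```

```text
[0.51641417 0.3054014  0.1102539 ] [-1.4013646  -0.92859778  4.46764614] [0.05618294 0.64179898 0.2699872 ] [ 29.9  24.6 102.    1.2  53.3 163.4] 0.03999838248785296
```

Request:
carry_out([
  [[0, 0, -0.0005, 0, 0, -3, -1], [0, 0, -0.0005, 0, 0, -5, -1]],
])

```text
time_s: 18.85
tool_pos: [0.5164, 0.3056, 0.1102]
ee_rot: [[0.653, -0.757, -0.003], [-0.757, -0.653, 0.017], [-0.015, -0.008, -1.0]]
contact_force: [-2.1, -0.2, 5.2]
finger_gap: 0.0401
```

```bash
python3 - <<'E'
from h import *
s=arm.state(); print(s['tool_pos'],s['contact_force'],s['ft_torque'],s['q'].round(1),s['finger_gap'],np.degrees(np.arctan2(s['ee_rot'][1,1],s['ee_rot'][0,1])))
t=snap('scene','s9.png'); pickle.dump(t,open('s9.pkl','wb'))
a=cv2.imread('pics/scene0.png')[250:350,270:400];b=cv2.imread('pics/s9.png')[250:350,270:400]
cv2.imwrite('pics/cmp.png',np.hstack([cv2.resize(x,None,fx=3,fy=3,interpolation=2) for x in (a,b)]))
E
```

```text
[0.51643628 0.30558503 0.11021598] [-2.09286579 -0.24207361  5.21394387] [0.04393489 0.56646176 0.19381889] [ 29.9  24.5 102.    1.2  53.2 168.4] 0.040095135832799 -139.23534295914584
```

View pics/cmp.png

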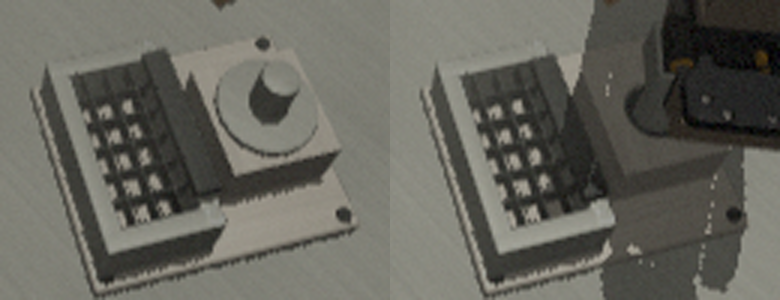

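Torque spiked and then dropped to about 0.2, while the clamp bar has clearly gone down. It isn't certain the screw is fully home. I'll lift the key, look at the hex angle and bar height, and re-insert with the wrist wound back to verify the stop.

Request:
carry_out([
  [[0, 0, 0.002, 0, 0, 2, -1], [0, 0, 0.01, 0, 0, 2, -1], [0, 0, 0.025, 0, 0, 2, -1], [0, 0, 0.045, 0, 0, 2, -1], [0, 0, 0.07, 0, 0, 8, -1], [0, 0, 0.095, 0, 0, 16, -1], [-0.01, 0.005, 0.11, 0, 0, 24, -1], [-0.03, 0.01, 0.112, 0, 0, 32, -1], [-0.05, 0.02, 0.112, 0, 0, 40, -1], [-0.07, 0.025, 0.112, 0, 0, 48, -1]],
])

```text
time_s: 19.9
tool_pos: [0.4456, 0.331, 0.223]
ee_rot: [[1.0, -0.017, -0.015], [-0.017, -1.0, 0.009], [-0.015, -0.009, -1.0]]
contact_force: [0.2, 0.5, -2.7]
finger_gap: 0.0399
```

Request:
carry_out([
  [[-0.01, 0.003, 0, 0, 0, 8, -1], [-0.01, 0.003, 0, 0, 0, 16, -1], [-0.01, 0.003, 0, 0, 0, 24, -1], [-0.01, 0.003, 0, 0, 0, 32, -1], [-0.01, 0.003, 0, 0, 0, 40, -1], [-0.01, 0.003, 0, 0, 0, 48, -1], [-0.01, 0.003, 0, 0, 0, 56, -1], [-0.01, 0.003, 0, 0, 0, 64, -1], [-0.01, 0.003, 0, 0, 0, 71, -1], [-0.01, 0.003, 0, 0, 0, 71, -1]],
])

```text
time_s: 20.9
tool_pos: [0.4354, 0.3338, 0.2235]
ee_rot: [[0.339, 0.941, -0.014], [0.941, -0.339, -0.011], [-0.015, -0.009, -1.0]]
contact_force: [0.5, -0.8, -3.6]
finger_gap: 0.0399
```

```bash
cat >> h.py <<'E'
def rect(c,s,f,cx=.5185,cy=.3052,z=.054):
    N=440; h=.03; xs=np.linspace(-h,h,N); mx=np.zeros((N,N),np.float32); my=mx.copy()
    for i,y in enumerate(-xs):
        for j,x in enumerate(xs): mx[i,j],my[i,j]=wproj(c,s,(cx+x,cy+y,z))
    im=cv2.remap(cv2.cvtColor(c['color'],cv2.COLOR_RGB2BGR),mx,my,cv2.INTER_CUBIC)
    cv2.imwrite('pics/'+f,cv2.convertScaleAbs(im,alpha=2))
E
python3 - <<'E'
from h import *
s,c=wsnap('w10.png'); print(s['time_s'],s['tool_pos'],s['q'].round(1),s['finger_gap'],s['ft_torque'],np.degrees(np.arctan2(s['ee_rot'][1,1],s['ee_rot'][0,1])),wproj(c,s,(.5185,.305,.054)))
rect(c,s,'hex10.png')
t=snap('scene','s10.png'); pickle.dump(t,open('s10.pkl','wb'))
a=cv2.imread('pics/scene0.png')[250:350,270:400];b=cv2.imread('pics/s10.png')[250:350,270:400]
cv2.imwrite('pics/cmp10.png',np.hstack([cv2.resize(x,None,fx=3,fy=3,interpolation=2) for x in (a,b)]))
E
```

```text
20.9 [0.43540042 0.33379702 0.22346794] [ 37.3  13.5 101.7  -0.   65.8  57.2] 0.039939347186849224 [-0.03780481  0.09496774 -0.02877397] -19.825482725911474 [336.71640106 172.57906104]
```

View pics/w10.png

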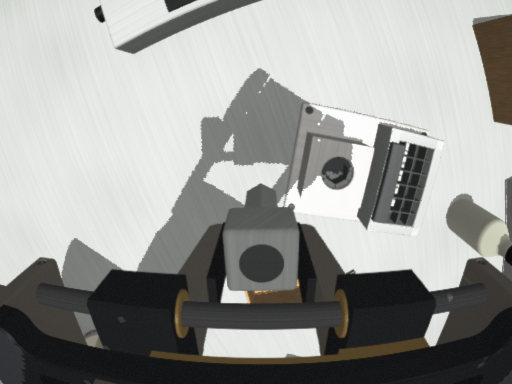

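View pics/hex10.png

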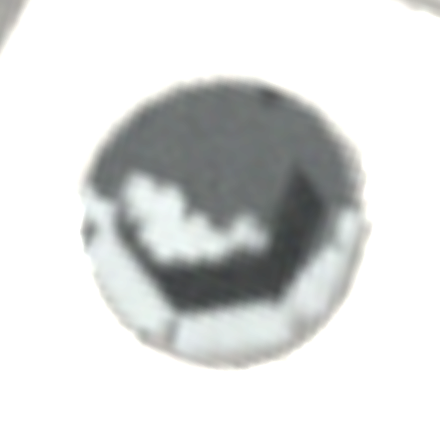

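View pics/cmp10.png

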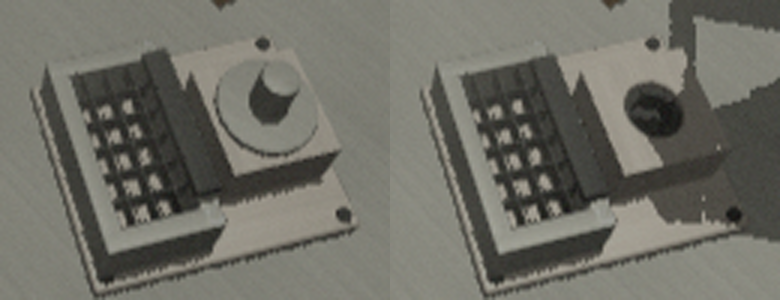

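The hex now reads about 36.5 degrees mod 60, which is not where the key ended (41 degrees). So the screw stopped at its end and the key slipped past a corner at the 1.07 N m peak. I'll verify by inserting again, aligned at jaw yaw -24 degrees.

Request:
carry_out([
  [[0.015, -0.006, 0, 0, 0, -2, -1], [0.04, -0.015, 0, 0, 0, -4, -1], [0.065, -0.025, 0, 0, 0, -4, -1], [0.08, -0.031, -0.01, 0, 0, -4, -1], [0.083, -0.0315, -0.03, 0, 0, -4, -1], [0.083, -0.0315, -0.06, 0, 0, -4, -1], [0.083, -0.0315, -0.075, 0, 0, -4, -1], [0.083, -0.0315, -0.08, 0, 0, -4, -1], [0.083, -0.0315, -0.08, 0, 0, -4, -1]],
])

```text
time_s: 21.9
tool_pos: [0.5182, 0.3022, 0.1428]
ee_rot: [[0.409, 0.912, -0.016], [0.912, -0.41, -0.011], [-0.016, -0.01, -1.0]]
contact_force: [0.2, -0.5, -3.6]
finger_gap: 0.0402
```

```bash
python3 - <<'E'
from h import *
s=arm.state(); print(s['tool_pos'],s['contact_force'],s['ft_torque'],s['q'].round(1),np.degrees(np.arctan2(s['ee_rot'][1,1],s['ee_rot'][0,1])))
E
```

```text
[0.51822289 0.30219214 0.14275954] [ 0.19391352 -0.52313938 -3.5690386 ] [-0.06395199  0.05899278 -0.03653828] [30.2 22.9 99.6 -0.1 58.5 54.4] -24.177512243628843
```

Request:
carry_out([
  [[0, 0, -0.01, 0, 0, 0, -1], [0, 0, -0.017, 0, 0, 0, -1], [0, 0, -0.021, 0, 0, 0, -1], [0, 0, -0.024, 0, 0, 0, -1], [0, 0, -0.027, 0, 0, 0, -1], [0, 0, -0.03, 0, 0, 0, -1], [0, 0, -0.032, 0, 0, 0, -1]],
])

```text
time_s: 22.6
tool_pos: [0.5191, 0.3026, 0.1124]
ee_rot: [[0.409, 0.912, -0.013], [0.912, -0.409, -0.01], [-0.014, -0.008, -1.0]]
contact_force: [-2.2, -2.9, 8.7]
finger_gap: 0.0401
```

```bash
python3 - <<'E'
from h import *
s=arm.state(); print(s['tool_pos'],s['contact_force'],s['ft_torque'],np.degrees(np.arctan2(s['ee_rot'][1,1],s['ee_rot'][0,1])))
E
```

```text
[0.51911051 0.3025537  0.11244264] [-2.2414617  -2.90963505  8.67646806] [-0.50290741  0.54893923 -0.04085618] -24.17012702858944
```

It went straight in, so the measured hex angle was right. Now I'll turn clockwise slowly and watch the torque.

Request:
carry_out([
  [[-0.0005, -0.0005, -0.001, 0, 0, -3, -1], [-0.0005, -0.0005, -0.001, 0, 0, -6, -1], [-0.0005, -0.0005, -0.001, 0, 0, -9, -1]],
])

```text
time_s: 22.9
tool_pos: [0.5187, 0.3022, 0.1119]
ee_rot: [[0.549, 0.836, -0.014], [0.836, -0.549, -0.007], [-0.014, -0.008, -1.0]]
contact_force: [-0.9, 0.2, -2.3]
finger_gap: 0.0398
```

```bash
python3 - <<'E'
from h import *
s=arm.state(); print(s['tool_pos'],s['contact_force'],s['ft_torque'],np.degrees(np.arctan2(s['ee_rot'][1,1],s['ee_rot'][0,1])))
E
```

```text
[0.51869194 0.30222729 0.11187948] [-0.88717281  0.16796824 -2.26136131] [-0.03606382  0.33356865  0.19827074] -33.275135874862805
```

Request:
carry_out([
  [[0, 0, 0, 0, 0, -3, -1], [0, 0, 0, 0, 0, -5, -1]],
])

```text
time_s: 23.1
tool_pos: [0.5185, 0.3022, 0.1119]
ee_rot: [[0.62, 0.784, -0.015], [0.784, -0.62, -0.006], [-0.014, -0.008, -1.0]]
contact_force: [-0.8, 1.3, -3.8]
finger_gap: 0.0399
```

```bash
python3 - <<'E'
from h import *
s=arm.state(); print(s['tool_pos'],s['contact_force'],s['ft_torque'],np.degrees(np.arctan2(s['ee_rot'][1,1],s['ee_rot'][0,1])))
E
```

```text
[0.51850358 0.30223601 0.11192406] [-0.83917388  1.31407845 -3.76468871] [-0.08509813  0.35526534  0.53282219] -38.34984576170871
```

Request:
carry_out([
  [[0, 0, 0, 0, 0, -2, -1], [0, 0, 0, 0, 0, -4, -1], [0, 0, 0, 0, 0, -4, -1]],
])

```text
time_s: 23.4
tool_pos: [0.5183, 0.3023, 0.112]
ee_rot: [[0.673, 0.739, -0.016], [0.739, -0.673, -0.005], [-0.014, -0.008, -1.0]]
contact_force: [-1.4, -0.0, -4.4]
finger_gap: 0.0398
```

```bash
python3 - <<'E'
from h import *
s=arm.state(); print(s['tool_pos'],s['contact_force'],s['ft_torque'],np.degrees(np.arctan2(s['ee_rot'][1,1],s['ee_rot'][0,1])))
E
```

```text
[0.51832059 0.30228513 0.11195605] [-1.42067299e+00 -4.18281909e-03 -4.37175066e+00] [-0.03767256  0.29971494  0.62717995] -42.31153004845301
```

A sustained 0.63 N m holds at rest, four times the running torque, so the screw is at its stop. I'll unload, lift and carry the key to the rack.

Request:
carry_out([
  [[0, 0, 0, 0, 0, 6, -1], [0, 0, 0.004, 0, 0, 13, -1], [0, 0, 0.015, 0, 0, 15, -1], [0, 0, 0.035, 0, 0, 15, -1], [0, 0, 0.06, 0, 0, 15, -1], [0, 0, 0.09, 0, 0, 20, -1], [-0.003, -0.02, 0.105, 0, 0, 27, -1], [-0.007, -0.05, 0.105, 0, 0, 35, -1], [-0.011, -0.09, 0.105, 0, 0, 43, -1], [-0.015, -0.13, 0.105, 0, 0, 50, -1]],
])

```text
time_s: 24.4
tool_pos: [0.5031, 0.1714, 0.2172]
ee_rot: [[-0.141, 0.99, -0.005], [0.99, 0.141, -0.015], [-0.014, -0.007, -1.0]]
contact_force: [0.3, 0.1, -4.0]
finger_gap: 0.0399
```

```bash
python3 - <<'E'
from h import *
s=arm.state(); print(s['time_s'],s['tool_pos'],s['contact_force'],s['ft_torque'],s['ee_rot'].round(3),np.degrees(np.arctan2(s['ee_rot'][1,1],s['ee_rot'][0,1])))
t=snap('top','top11.png'); pickle.dump(t,open('top11.pkl','wb'))
from h import onz
E
```

```text
24.4 [0.50308222 0.17136098 0.21722796] [ 0.27636027  0.07655684 -4.0161316 ] [-0.05244782 -0.01816682  0.00650676] [[-0.141  0.99  -0.005]
 [ 0.99   0.141 -0.015]
 [-0.014 -0.007 -1.   ]] 8.110045895716285
```

View pics/top11.png

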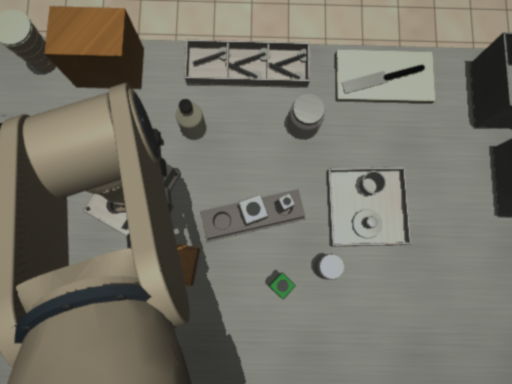

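```bash
python3 - <<'E'
from h import *
t=pickle.load(open('top11.pkl','rb'))
g=cv2.cvtColor(t['color'],cv2.COLOR_RGB2GRAY)[205:235,205:240]
print(onz(t,(222,220),.04),onz(t,(221.5,219.5),.04))
cv2.imwrite('pics/hole.png',cv2.resize(g,None,fx=14,fy=14,interpolation=2))
E
```

```text
[0.49141685 0.06998554 0.04      ] [0.49252336 0.07114322 0.04      ]
```

Request:
carry_out([
  [[-0.002, -0.015, 0, 0.4, -0.2, 2, -1], [-0.005, -0.04, 0, 0.9, -0.3, 4, -1], [-0.008, -0.065, 0, 0.9, -0.3, 6, -1], [-0.01, -0.085, 0, 0.9, -0.3, 6, -1], [-0.012, -0.097, -0.01, 0.9, -0.3, 6, -1], [-0.012, -0.1, -0.03, 0.9, -0.3, 6, -1], [-0.012, -0.1, -0.055, 0.9, -0.3, 6, -1], [-0.012, -0.1, -0.07, 0.9, -0.3, 6, -1], [-0.012, -0.1, -0.075, 0.9, -0.3, 6, -1], [-0.012, -0.1, -0.075, 0.9, -0.3, 6, -1]],
])

```text
time_s: 25.45
tool_pos: [0.4891, 0.0661, 0.1411]
ee_rot: [[-0.253, 0.967, -0.002], [0.967, 0.253, -0.004], [-0.003, -0.003, -1.0]]
contact_force: [-0.3, 0.1, -4.6]
finger_gap: 0.04
```

```bash
python3 - <<'E'
from h import *
s,c=wsnap('w12.png'); print(s['tool_pos'],s['ee_rot'].round(3))
cv2.imwrite('pics/w12c.png',cv2.resize(cv2.imread('pics/w12.png')[100:330,130:390],None,fx=2.4,fy=2.4))
snap('scene','s12.png'); cv2.imwrite('pics/s12c.png',cv2.resize(cv2.imread('pics/s12.png')[120:270,190:340],None,fx=4,fy=4))
E
```

```text
[0.48913589 0.0660982  0.14108307] [[-0.253  0.967 -0.002]
 [ 0.967  0.253 -0.004]
 [-0.003 -0.003 -1.   ]]
```

View pics/hole.png

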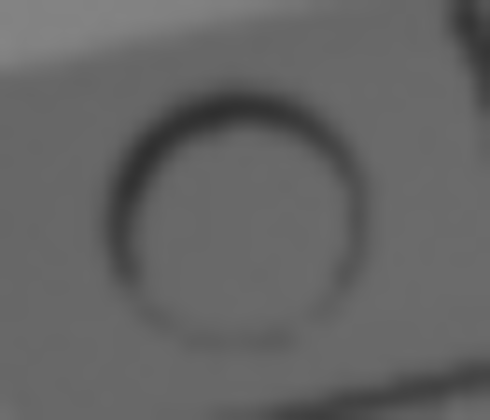

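View pics/w12c.png

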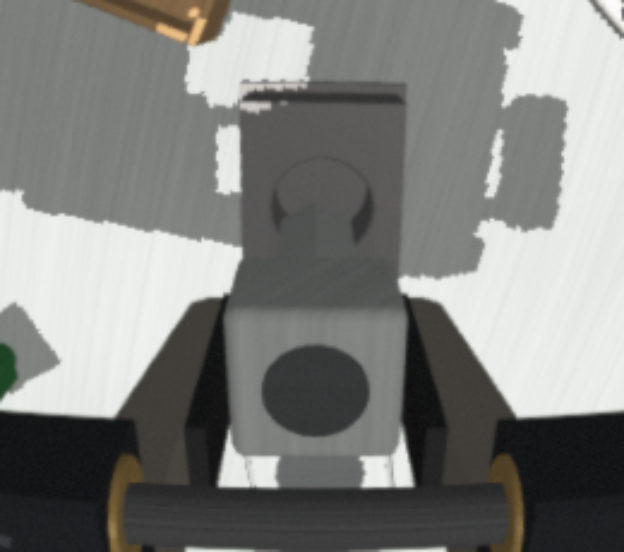

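View pics/s12c.png

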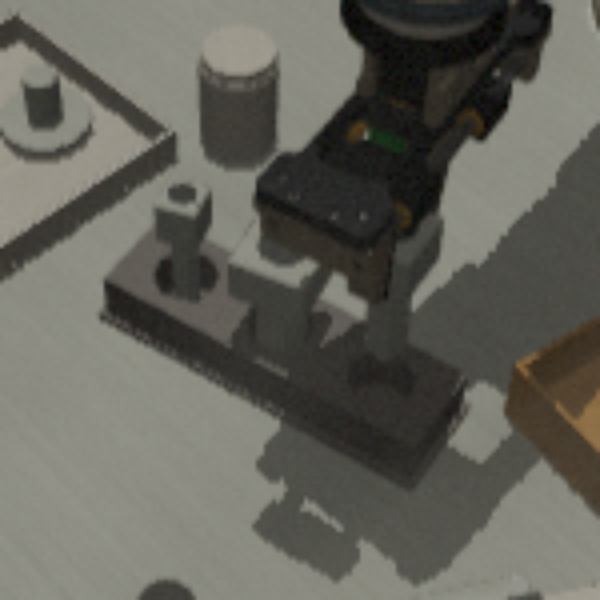

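The hole centre is near (0.491, 0.0705). I'll shift slightly and lower.

Request:
carry_out([
  [[0.001, 0.002, 0, 0, 0, 0, -1], [0.002, 0.0045, -0.005, 0, 0, 0, -1], [0.002, 0.0045, -0.02, 0, 0, 0, -1], [0.002, 0.0045, -0.037, 0, 0, 0, -1], [0.002, 0.0045, -0.05, 0, 0, 0, -1], [0.002, 0.0045, -0.056, 0, 0, 0, -1], [0.002, 0.0045, -0.058, 0, 0, 0, -1], [0.002, 0.0045, -0.059, 0, 0, 0, -1]],
])

```text
time_s: 26.35
tool_pos: [0.4924, 0.0708, 0.0835]
ee_rot: [[-0.253, 0.967, 0.001], [0.967, 0.253, -0.004], [-0.004, -0.0, -1.0]]
contact_force: [-0.8, 0.2, -3.8]
finger_gap: 0.0394
```

```bash
python3 - <<'E'
from h import *
s=arm.state(); print(s['tool_pos'],s['contact_force'],s['ft_torque'])
E
```

```text
[0.49243587 0.07075701 0.08348658] [-0.81499692  0.16275137 -3.79915631] [-0.07415038  0.0203167  -0.01808669]
```

Request:
carry_out([
  [[-0.001, 0, -0.001, 0, 0, 0, -1], [-0.001, 0, -0.002, 0, 0, 0, -1], [-0.001, 0, -0.003, 0, 0, 0, -1]],
])

```text
time_s: 26.65
tool_pos: [0.492, 0.0708, 0.0823]
ee_rot: [[-0.253, 0.967, 0.001], [0.967, 0.253, -0.004], [-0.004, 0.0, -1.0]]
contact_force: [-6.2, -0.8, 28.9]
finger_gap: 0.0397
```

Touchdown. I'll ease off the press and open gently, to no more than about 70 mm.

Request:
carry_out([
  [[0, 0, 0.0005, 0, 0, 0, -1], [0, 0, 0.001, 0, 0, 0, -0.05], [0, 0, 0.001, 0, 0, 0, 0.1], [0, 0, 0.001, 0, 0, 0, 0.3], [0, 0, 0.001, 0, 0, 0, 0.5], [0, 0, 0.001, 0, 0, 0, 0.5]],
])

```text
time_s: 27.25
tool_pos: [0.492, 0.0708, 0.0832]
ee_rot: [[-0.253, 0.967, 0.001], [0.967, 0.253, -0.004], [-0.004, 0.0, -1.0]]
contact_force: [0.3, -0.4, -0.6]
finger_gap: 0.0689
```

```bash
python3 - <<'E'
from h import *
s,c=wsnap('w13.png'); print(s['tool_pos'],s['finger_gap'],s['contact_force'])
cv2.imwrite('pics/w13c.png',cv2.resize(cv2.imread('pics/w13.png')[100:330,130:390],None,fx=2.4,fy=2.4))
E
```

```text
[0.4919973  0.07083088 0.08319146] 0.0688923915678559 [ 0.30408616 -0.41443515 -0.63388913]
```

View pics/w13c.png

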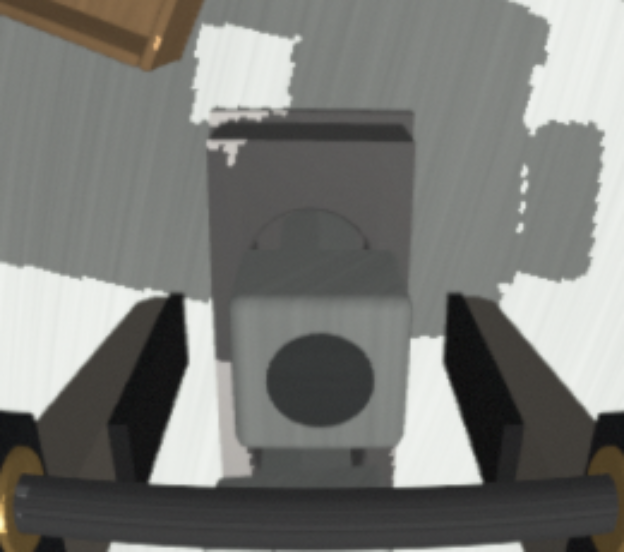

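The key stands free between the open fingers. I'll lift straight up and move clear.

Request:
carry_out([
  [[0, 0, 0.015, 0, 0, 0, 0.5], [0, 0, 0.045, 0, 0, 0, 0.5], [0, 0, 0.085, 0, 0, 0, 0.5], [0, 0, 0.125, 0, 0, 0, 0.5], [-0.02, 0.03, 0.15, 0, 0, 0, 0.5], [-0.05, 0.07, 0.16, 0, 0, 0, 0.5], [-0.08, 0.11, 0.16, 0, 0, 0, 0.5], [-0.1, 0.15, 0.16, 0, 0, 0, 0.5], [-0.1, 0.17, 0.16, 0, 0, 0, 0.5], [-0.1, 0.17, 0.16, 0, 0, 0, 0.5]],
])

```text
time_s: 28.3
tool_pos: [0.3916, 0.243, 0.2434]
ee_rot: [[-0.256, 0.967, 0.002], [0.967, 0.256, -0.003], [-0.003, 0.001, -1.0]]
contact_force: [-0.2, -0.2, 0.6]
finger_gap: 0.069
```

```bash
python3 - <<'E'
from h import *
s=arm.state(); print(s['time_s'],s['tool_pos'],s['finger_gap'],s['contact_force'],s['qvel'].round(2))
t=snap('top','top14.png'); snap('scene','s14.png'); pickle.dump(t,open('top14.pkl','wb'))
g=cv2.cvtColor(t['color'],cv2.COLOR_RGB2GRAY); k=6
big=cv2.resize(g[190:235,195:310],None,fx=k,fy=k,interpolation=cv2.INTER_CUBIC)
n,l,st,ce=cv2.connectedComponentsWithStats((big>130).astype(np.uint8))
for i in range(1,n):
    if st[i,4]<1500: continue
    cs,_=cv2.findContours((l==i).astype(np.uint8),cv2.RETR_EXTERNAL,cv2.CHAIN_APPROX_NONE)
    r=cv2.minAreaRect(cs[0]); c=np.mean([onz(t,(195+(p[0]+.5)/k-.5,190+(p[1]+.5)/k-.5),.115) for p in cv2.boxPoints(r)],0); print(c.round(4))
E
```

```text
28.3 [0.39156209 0.24300072 0.24340346] 0.06898726498246333 [-0.21701465 -0.24520909  0.6287469 ] [-3.2  -0.24  1.   -1.1   0.49 -2.75]
[0.5103 0.0253 0.115 ]
[ 0.515  -0.1044  0.115 ]
[ 0.5264 -0.0683  0.115 ]
[ 0.4611 -0.0498  0.115 ]
```

View pics/top14.png

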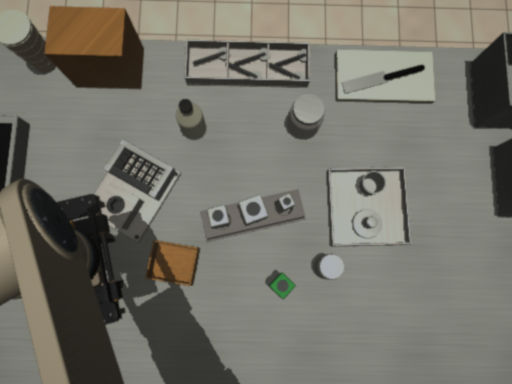

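View pics/s14.png

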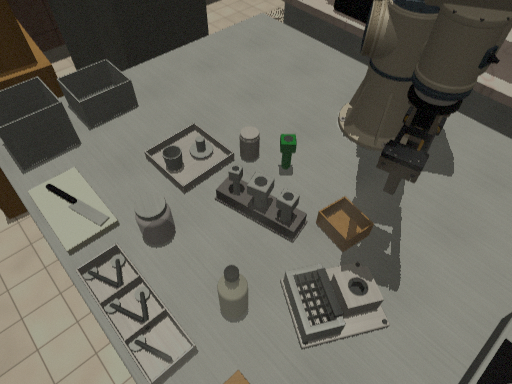

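The key stands upright in its rack hole at (219,216) in the top view. The cap is in the tray at (368,223), and the other keys and bystanders haven't moved. Handing in.

```bash
python3 - <<'E'
from h import *
print(arm.hand_in()); print(arm.state()['time_s'])
E
```

```text
the job is handed in; nothing more can be done
None
the job is handed in; nothing more can be done
```

I moved the steel cap to the free half of the wash tray. I then fitted the middle key into the hex socket, turned the screw clockwise to its stop, and stood the key back in its rack hole. The job was handed in about 28 s into the 72 s limit, with no verdict given.

**Screw:** On the first turn the torque peaked at 1.07 N m and then fell to about 0.2, so I was not sure it was home. I took the hex angle (36.5° mod 60) to mean the key had slipped past a corner at the stop. I put the key in again, and the torque held at 0.63 N m at rest, against about 0.18 while turning. That is my evidence for fully home, because I had no direct reading of the screw's angle.

**Last pictures:** The top and scene views show the middle key upright in its hole and the cap beside the cup. The other two keys and the bystanders look unmoved, and the arm is clear of everything.

**One check failed:** A final brightness-mask measurement of the key heads gave a reading only for the small key, which matched its start position. The middle and large keys were therefore judged by eye.

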